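# Pack up the leaded-glass bench

### The job

Pack up the bench: lay every leaded-glass panel flat in the wooden case, one to a compartment, and only then shut the lid fully and, after that, swing the clamp arm fully down onto it. Slide each putty knife blade-first into the slot of the knife block that fits its width, fully home up to the handle; this may be done before or after. Leave the hammer and the jar where they are.

Things in the scene. Friction and masses are not known exactly. Their poses are not given: they have to be found in the camera images.
- panel0: Loose leaded-glass panel, a rigid rectangular slab 84 (x) x 52 (y) x 10 (z) mm, 110 g, grey metal rim round red, blue and cream glass; origin at its centre, 5 mm above what it lies on. Panels are identical and interchangeable; some runs have two, some three.
- panel1: Loose leaded-glass panel, a rigid rectangular slab 84 (x) x 52 (y) x 10 (z) mm, 110 g, grey metal rim round red, blue and cream glass; origin at its centre, 5 mm above what it lies on. Panels are identical and interchangeable; some runs have two, some three.
- panel2: Loose leaded-glass panel, a rigid rectangular slab 84 (x) x 52 (y) x 10 (z) mm, 110 g, grey metal rim round red, blue and cream glass; origin at its centre, 5 mm above what it lies on. Panels are identical and interchangeable; some runs have two, some three.
- knife_broad: Loose putty knife lying flat: wooden handle 100 x 28 x 16 mm, flat steel blade 80 mm long, 54 mm wide, 4 mm thick, at mid-thickness of the handle; the same on both faces. Origin at the shoulder where blade meets handle, at mid-thickness (8 mm above the bench when lying flat); x points along the blade to its tip, the handle runs to -x. Balances about 20 mm behind the shoulder. 90 g.
- knife_narrow: Loose putty knife lying flat: wooden handle 100 x 28 x 16 mm, flat steel blade 80 mm long, 30 mm wide, 4 mm thick, at mid-thickness of the handle; the same on both faces. Origin at the shoulder where blade meets handle, at mid-thickness (8 mm above the bench when lying flat); x points along the blade to its tip, the handle runs to -x. Balances about 20 mm behind the shoulder. 90 g.
- case: Fixed wooden case, open on top, 116 (x) x 324 (y) mm, 50 mm high, walls and floor 6 mm; two lower cross walls (tops 36 mm above the bench) make three compartments in a row along y, each 104 (x) x 100 (y) mm. Origin: centre of its underside. Hinged lid on the +x rim, clamp bracket at the -y end (36 mm wide, 58 mm high, out to 230 mm from the origin).
- bay0 (a point): Centre of the floor of the case compartment at its +y end, 6 mm above the bench; axes as the case.
- bay1 (a point): Centre of the floor of the case compartment at its middle, 6 mm above the bench; axes as the case.
- bay2 (a point): Centre of the floor of the case compartment at its -y end, 6 mm above the bench; axes as the case.
- lid (a joint): Hinge angle of the case lid, rad: 0 shut (lid flat on the rim), 1.57 upright, up to 1.95 leaning back. Wooden board 116 x 324 x 8 mm, with a tab 70 mm wide and 15 mm longer at the middle of its free edge, so 131 mm from the hinge there. Stiff hinge: stays where it is left, about 1.5 to 3 N at the free edge moves it.
- lid_hinge (a point): Middle of the lid's hinge line, on the +x rim of the case, 50 mm above the bench; the line runs along the case's y. The shut lid's underside lies at this height and extends to the case's -x; it occupies the 8 mm above.
- clamp (a joint): Angle of the clamp arm, rad: 0 down (arm level along the case's +y over the lid), 1.57 upright, up to 1.95 leaning outward to -y. Stays where it is left; about 1 to 2 N at the free end moves it.
- clamp_hinge (a point): Pivot of the clamp arm, 72 mm above the bench over the bracket, 215 mm from the case origin, at the case's -y end; its axis runs along the case's x. The arm is a steel bar 20 mm wide (along x), 10 mm thick (14 mm at the black grip), reaching 118 mm from the pivot, the pivot at mid-thickness.
- knife_block: Fixed low wooden block, 95 (x) x 180 (y) mm, with an 18 mm high ledge 25 mm deep in front; origin under it, front face 45 mm from the origin towards -x. Two level slots in the face, 21 to 37 mm above the bench, run 90 mm in: under a bridge 35 mm deep (top 43 mm), then as open channels. A knife goes in flat along the block's +x; when home its handle rests on the ledge.
- slot_broad (a point): Centre of the mouth of the broad slot (64 mm wide) in the front face, 29 mm above the bench, 45 mm to +y of the block's middle; x points into the slot.
- slot_narrow (a point): Centre of the mouth of the narrow slot (40 mm wide) in the front face, 29 mm above the bench, 45 mm to -y of the block's middle; x points into the slot.
- hammer: Bystander: hammer lying beyond the case, about 260 mm long, 26 mm high. Leave alone.
- jar: Bystander: amber jar, 64 mm across, 85 mm high, standing beyond the case. Leave alone.

How it is judged:
By the outcome, as a careful person would: the job done as asked, in the order asked, and still so for the second after the job is handed in, with the robot touching nothing.
Of panel0, panel1, panel2 only 2 to 3 are there at a start; the rules pass over those that are not, and their reading is None.
At some moment in a run one of panel0, panel1, panel2, knife_broad, knife_narrow may be knocked a few centimetres aside while the robot is not near it.
Once in a run the grip may slacken for a moment while it holds something.
It also fails if it takes over 210 s, if anything falls off the work surface, if the arm or the gripper's body presses on something with over 40 N, if the wrist force passes 120 N, or if a joint passes its speed limit or range.

### The arm

A 6-joint arm with a two-finger parallel gripper is mounted at the origin on the work surface. World frame = base frame: x ahead of the robot, y to its left, z up, the work surface at z = 0. Lengths are in m, angles in rad, forces in N, time in s.
With the tool pointing down it reaches from about 0.2 to 0.875 m from the base axis. Payload 3.4 kg.
Tool frame: the origin (TCP) lies midway between the tips of the shut fingers; the grasp point (between the pads) lies 19 mm behind it (tcp_to_grasp is the distance from the TCP to the grasp point, in m); z points along the fingers, y is the line along which they close (so a half turn about z gives the same grasp; the last joint's range is limited). The gripper opens to 94 mm and grips with 3 to 60 N. Pads are 16 mm wide; open, the fingers measure 119 mm over their backs; the gripper's body (75 mm by 177 mm) begins 78 mm behind the grasp point.
Start: joints at [1.045, 0.276, 1.505, -0, 1.361, -0.121], TCP at [0.226, 0.529, 0.205] pointing down, gripper open.
Joint ranges: [-2.89, 2.89], [-0.75, 2.08], [0.22, 2.7], [-1.18, 4.32], [0.11, 2.71], [-2.7, 2.7]. Speed limits (rad/s): [2.57, 2.57, 3.14, 3.14, 3.14, 3.14].

### API

Orientations are given as a unit quaternion [x, y, z, w].
In Python, from workcell import move_to, movel, move_joints, gripper_to, dwell, solve_ik, camera, PlanningError, sign_off, current_time, current_joint_pos, current_qvel, current_joint_efforts, current_eef_pos, current_eef_rot, current_force, current_torque, current_width, current_finger_force, tcp_to_grasp gives the robot as it stands. The module is installed in compiled form; this text tells all that it offers. Calls block until the motion is done:
- move_to(position, orientation): joint-space move of the TCP to a pose.
- movel(position, rot=None, speed=0.15, force_limit=None): straight line of the TCP; rot=None keeps the orientation; speed is the mean speed in m/s. With force_limit (N) it stops when the force on the tool has changed by that much, and returns True; else False.
- move_joints(angles): joint-space move.
- gripper_to(opening, grip_force=None): opening from 0.0 (shut) to 1.0 (fully open); grip_force is the grip in N (None keeps the last); returns when the fingers have stopped.
- dwell(seconds).
- solve_ik(position, orientation): joint angles nearest the present ones, or None.
- camera(name): name is "scene" or "top" or "wrist"; returns a dict with "image" (420x560x3 uint8, red, green, blue), "K" (3x3 intrinsics, pixels), "R" (3x3) and "t" (3): a world point X has camera coordinates R X + t. Camera axes: x right, y down, z forward; pixel columns grow to the right and rows downward; lengths in m; the calibration is good to about 2 mm. A picture is of the moment at which its call begins. There is no depth.
A pose or a line that the arm cannot do raises PlanningError and nothing moves.
- sign_off(): hands the job in; it is judged then, once.
Readings, each from a call of its own:
- current_time(): time.
- current_joint_pos(): joint angles.
- current_qvel(): joint speeds.
- current_joint_efforts(): joint torques, N m.
- current_eef_pos(): TCP position.
- current_eef_rot(): TCP orientation.
- current_force(): force on the tool from outside, world axes, zero at the start.
- current_torque(): the same for the moment, N m.
- current_width(): opening from 0.0 (shut) to 1.0 (fully open).
- current_finger_force(): force on a finger pad.
Only numpy, scipy, OpenCV 4.12 (cv2) and the standard library are available. Lean on these libraries where they do the work, as an engineer would, in place of code of your own. Each camera call takes 0.05 s, during which the arm holds its last target. There are 200 camera calls.

## Working session

There is one attempt and no reset: what is moved stays moved. The work goes in short steps, each a Python script; the robot and the scene stay as the last script left them, time stands still between calls to the robot, and variables do not carry over. Pictures are saved under pics/ and viewed, at most 14 in all, crops included, and the job is handed in when it is done.

```bash
mkdir -p pics; ls; python3 - <<'E'
from workcell import *
import cv2,numpy as np
for n in("top","scene"):
    c=camera(n);cv2.imwrite(f"pics/{n}0.png",cv2.cvtColor(c["image"],cv2.COLOR_RGB2BGR))
    print(n,c["K"].tolist(),np.round(c["R"],4).tolist(),c["t"].tolist())
print(current_time(),current_eef_rot(),current_width(),tcp_to_grasp if not callable(tcp_to_grasp) else tcp_to_grasp())
E
```

```text
pics
top [[384.7520468789386, 0.0, 273.9556112694823], [0.0, 384.7520468789386, 212.92517205429374], [0.0, 0.0, 1.0]] [[0.001, -1.0, 0.0067], [-0.9903, -0.0019, -0.1392], [0.1392, -0.0065, -0.9902]] [0.003981244911669831, 0.5854486002815281, 0.99659312722699]
scene [[495.9269183723347, 0.0, 277.80774962182625], [0.0, 495.9269183723347, 215.37571955928468], [0.0, 0.0, 1.0]] [[0.6577, 0.7533, 0.0088], [0.6547, -0.5657, -0.5014], [-0.3727, 0.3355, -0.8652]] [-0.359655038349785, -0.34843032492441645, 1.6381242172094985]
0.1 [ 2.01040404e-01  9.79582642e-01 -7.38438282e-04 -2.42217888e-04] 0.9985601075559148 0.0188
```

View pics/top0.png

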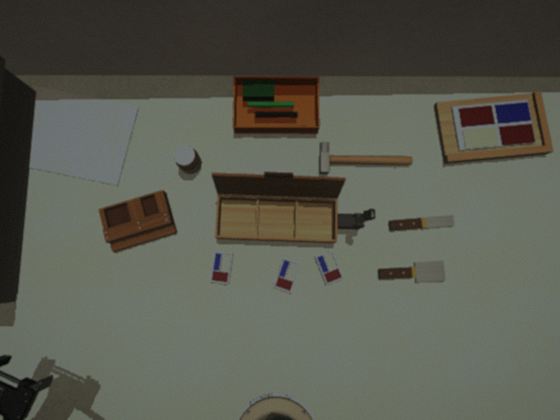

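View pics/scene0.png

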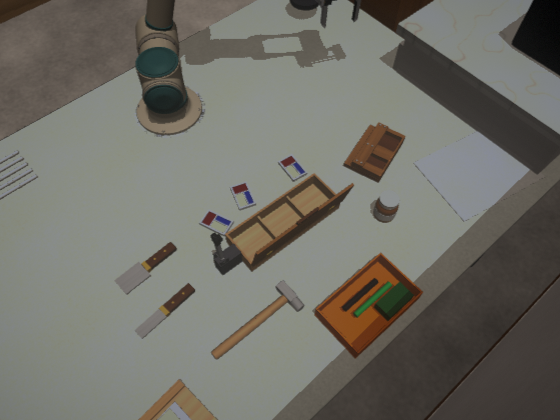

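Top view: three panels at about (221,267), (286,274), (328,268), the case around (278,220) with its lid open (up in the image) and the clamp raised at (370,214). The knives are at (420,223), narrow, and (410,271), broad, with blades to the right. The block is at (137,220). The scene view shows the same layout. Next come coarse positions, then wrist close-ups.

```bash
cat > h.py <<'E'
from workcell import *
import cv2,numpy as np
from scipy.spatial.transform import Rotation as Ro
def ray(c,uv,z):
    uv=np.atleast_2d(uv).astype(float)
    d=(np.linalg.inv(c["K"])@np.c_[uv,np.ones(len(uv))].T).T@c["R"]
    o=-c["R"].T@c["t"]
    return o+d*((z-o[2])/d[:,2])[:,None]
def proj(c,X):
    p=(c["K"]@(c["R"]@np.atleast_2d(X).T+c["t"][:,None])).T
    return p[:,:2]/p[:,2:]
def tri(cs,uvs):
    A=[];b=[]
    for c,uv in zip(cs,uvs):
        o=-c["R"].T@c["t"];d=ray(c,uv,0)[0]-o;d/=np.linalg.norm(d)
        P=np.eye(3)-np.outer(d,d);A.append(P);b.append(P@o)
    return np.linalg.lstsq(np.vstack(A),np.hstack(b),rcond=None)[0]
def save(c,n):cv2.imwrite(f"pics/{n}.png",cv2.cvtColor(c["image"],cv2.COLOR_RGB2BGR))
def down(a):
    """tool down, closing line (tool y) along world yaw a (mod pi), half turn chosen for joint 6"""
    return (Ro.from_euler('z',a-np.pi/2)*Ro.from_euler('x',np.pi)).as_quat()
def go(p,a):
    """joint move; closing line at yaw a, picks the half turn with smaller |q6|"""
    best=None
    for k in(0,np.pi):
        q=solve_ik(np.array(p,float),down(a+k))
        if q is not None and(best is None or abs(q[5])<abs(best[0][5])):best=(q,a+k)
    if best is None:raise PlanningError(f"no ik {p} {a}")
    move_joints(best[0]);return best[1]
E
python3 - <<'E'
from h import *
c=camera("top")
for n,uv,z in[("p",(221,267),.01),("p",(286,274),.01),("p",(328,268),.01),("case",(277,221),.03),("kn",(420,223),.01),("kb",(410,271),.01),("block",(137,220),.03),("jar",(187,160),.08),("clamp",(370,214),.18)]:print(n,ray(c,uv,z)[0].round(3))
w=camera("wrist");R=w["R"];o=-R.T@w["t"];e=Ro.from_quat(current_eef_rot())
print("cam in tool",e.inv().apply(o-current_eef_pos()).round(4),"\n",(R@e.as_matrix()).round(3),w["K"].round(1).tolist())
# closeups
for n,p,a in[("w_block",(.42,.36,.33),0),("w_caseL",(.42,.09,.33),np.pi/2),("w_caseR",(.42,-.09,.33),np.pi/2),("w_kn",(.42,-.37,.33),np.pi/2)]:
    try:
        go(p,a);c=camera("wrist");save(c,n);np.savez("pics/"+n,**c);print(n,current_eef_pos().round(3),current_time())
    except PlanningError as x:print(n,x)
import cv2
ims=[cv2.resize(cv2.imread(f"pics/{n}.png"),(400,300)) for n in("w_block","w_caseL","w_caseR","w_kn")]
cv2.imwrite("pics/m1.png",np.vstack([np.hstack(ims[:2]),np.hstack(ims[2:])]))
E
```

```text
p [0.441 0.149 0.01 ]
p [ 0.422 -0.028  0.01 ]
p [ 0.438 -0.143  0.01 ]
case [ 0.565 -0.004  0.03 ]
kn [ 0.562 -0.401  0.01 ]
kb [ 0.431 -0.366  0.01 ]
block [0.567 0.376 0.03 ]
jar [0.721 0.235 0.08 ]
clamp [ 0.564 -0.218  0.18 ]
cam in tool [ 0.0769 -0.001  -0.1798] 
 [[-0.     1.     0.001]
 [-0.965  0.    -0.263]
 [-0.263 -0.001  0.965]] [[318.6, 0.0, 281.0], [0.0, 318.6, 210.2], [0.0, 0.0, 1.0]]
w_block [0.419 0.361 0.329] 1.35
w_caseL [0.42 0.09 0.33] 3.225
w_caseR [ 0.42 -0.09  0.33] 5.5917
w_kn [ 0.42  -0.368  0.33 ] 6.725
```

View pics/m1.png

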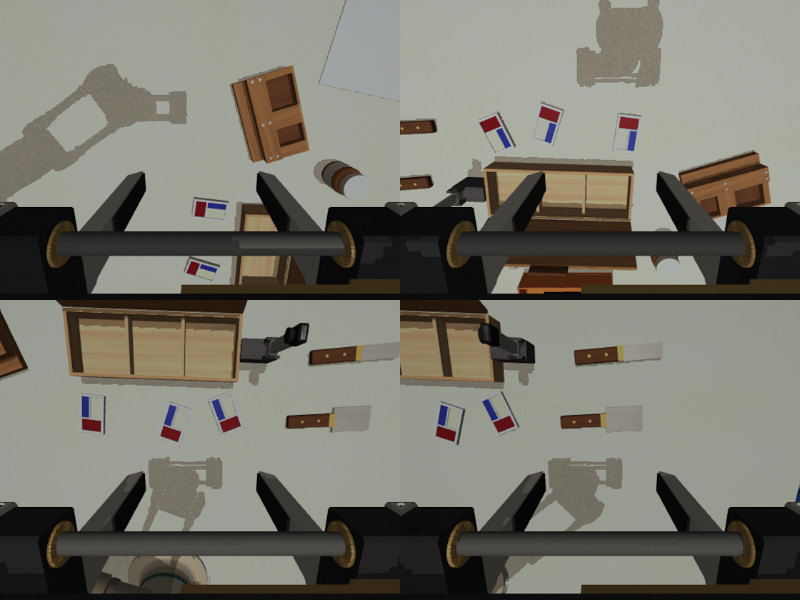

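The mosaic of four wrist views shows everything clearly: case compartments and clamp bracket lower-left in "w_caseR", knives with yellow ferrules, and the block with its ledge toward the robot. I'll take a second place of the wrist camera and zoom in on details.

```bash
python3 - <<'E'
from h import *
for n,p in[("k1",(.38,-.36,.22)),("k2",(.38,-.40,.22)),("c1",(.40,0.03,.30)),("c2",(.40,-.03,.30)),("b1",(.44,.36,.24)),("b2",(.44,.40,.24))]:
    q=solve_ik(np.array(p),down(-np.pi/2 if 0 else np.pi/2))
    for a in(np.pi/2,-np.pi/2):
        # want tool x pointing +world x
        if Ro.from_quat(down(a)).as_matrix()[0,0]>.9: q=solve_ik(np.array(p),down(a))
    if q is None: print(n,"noik");continue
    move_joints(q);c=camera("wrist");save(c,n);np.savez("pics/"+n,**c)
print(current_time())
im=[cv2.imread(f"pics/{n}.png")[:300] for n in("c1","k1","b1")]
im=[cv2.resize(i,(400,214),interpolation=cv2.INTER_AREA) if 0 else i for i in im]
cv2.imwrite("pics/m2.png",np.vstack([cv2.resize(im[0],(560,300)),np.hstack([cv2.resize(x,(280,150)) for x in im[1:]])]))
E
```

```text
11.5667
```

View pics/m2.png

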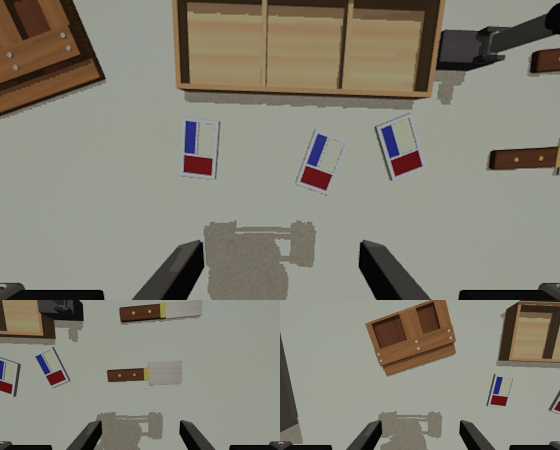

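```bash
python3 - <<'E'
from h import *
z=lambda n,x0,x1,y0,y1,s:cv2.resize(cv2.imread(f"pics/{n}.png")[y0:y1,x0:x1],None,fx=s,fy=s,interpolation=cv2.INTER_CUBIC)
a=z("c1",170,450,0,100,2.8);b=z("b1",170,360,0,160,1.9);k=z("k1",200,420,0,160,1.9)
b=b[:, :];m=np.zeros((a.shape[0]+b.shape[0],800,3),np.uint8)
m[:a.shape[0],:a.shape[1]]=a;m[a.shape[0]:,:b.shape[1]]=b;m[a.shape[0]:,370:370+k.shape[1]]=k
cv2.imwrite("pics/m3.png",cv2.convertScaleAbs(m,alpha=1.6));print(a.shape,b.shape,k.shape)
for n in("c1","c2"):
    c=np.load(f"pics/{n}.npz");im=c["image"];hsv=cv2.cvtColor(im,cv2.COLOR_RGB2HSV);h,s,v=cv2.split(hsv)
    red=((h<8)|(h>172))&(s>150)&(v>60);blue=(h>105)&(h<130)&(s>100)
    m=((red|blue)*255).astype(np.uint8);m[290:]=0
    m2=cv2.morphologyEx(m,cv2.MORPH_CLOSE,np.ones((7,7)))
    cnt,_=cv2.findContours(m2,0,2)
    for q in cnt:
        if cv2.contourArea(q)<300:continue
        P=ray(c,q[:,0],.01)[:,:2].astype(np.float32)*1000
        r=cv2.minAreaRect(P);print(n,np.round(r[0],1),np.round(r[1],1),round(r[2],1))
E
```

```text
(280, 784, 3) (304, 361, 3) (304, 418, 3)
c1 [420.9 -31.5] [40.1 72.1] 71.0
c1 [ 442.4 -146.5] [72.2 39.8] 22.1
c1 [441.5 147.8] [39.7 72.3] 83.3
c2 [421.1 -31.5] [39.9 71.9] 71.0
c2 [ 442.4 -146.4] [72.  40.2] 21.6
c2 [441.4 147.6] [39.4 72.3] 83.3
```

View pics/m3.png

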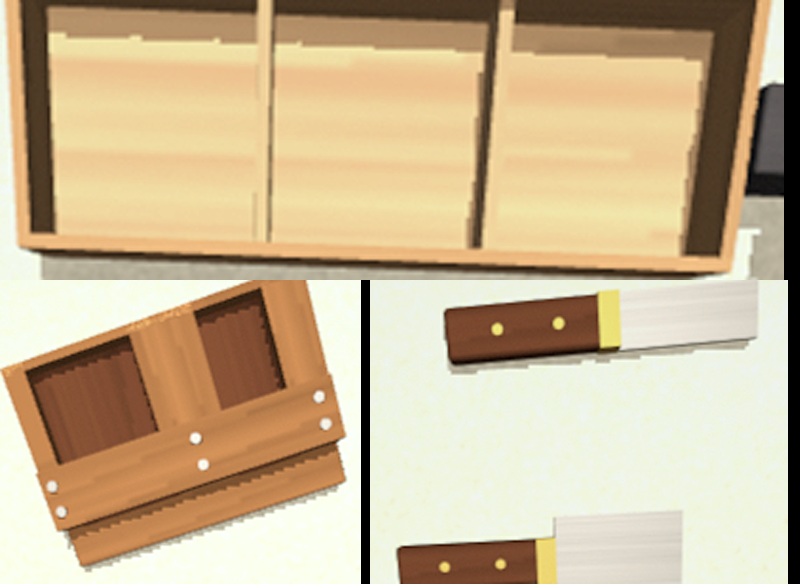

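The zoom gives the block's bridge front corners at about b1 (202,132) and (352,83). The case front rim corners are at about c1 (178,89) and (431,98). The knives are clear.

```bash
cat > meas.py <<'E'
from h import *
def lk(n1,n2,pts,z):
    c1,c2=np.load(f"pics/{n1}.npz"),np.load(f"pics/{n2}.npz")
    g=[cv2.cvtColor(c["image"],cv2.COLOR_RGB2GRAY) for c in(c1,c2)]
    p=np.float32(pts).reshape(-1,1,2);p=cv2.cornerSubPix(g[0],p.copy(),(3,3),(-1,-1),(3,30,.01))
    i=proj(c2,ray(c1,p[:,0],z)).astype(np.float32).reshape(-1,1,2)
    q,st,e=cv2.calcOpticalFlowPyrLK(g[0],g[1],p,i.copy(),winSize=(15,15),maxLevel=1,flags=cv2.OPTFLOW_USE_INITIAL_FLOW)
    for a,b,c,s,d in zip(pts,p[:,0],q[:,0],st,ray(c1,p[:,0],z)):print(n1,a,b.round(1),s,"tri",(tri((c1,c2),(b,c))*1000).round(1),"plane",(d*1000).round(1))
def knives(c):
    im=c["image"];h,s,v=cv2.split(cv2.cvtColor(im,cv2.COLOR_RGB2HSV))
    m=(((h<35))&(s>110)&(v>25)).astype(np.uint8)*255;m[290:]=0
    m=cv2.morphologyEx(m,cv2.MORPH_CLOSE,np.ones((5,5)))
    out=[]
    for q in cv2.findContours(m,0,2)[0]:
        x,y,w,hh=cv2.boundingRect(q)
        if cv2.contourArea(q)<800 or x<=1 or y<=0 or x+w>=559:continue
        P=ray(c,q[:,0],.016)[:,:2].astype(np.float32)*1000
        r=cv2.minAreaRect(P)
        if not(80<max(r[1])<125 and 20<min(r[1])<36):continue
        b=cv2.boxPoints(r);L=max(r[1])
        e=(b[1]-b[0]) if abs(np.linalg.norm(b[1]-b[0])-L)<1 else (b[2]-b[1]);e/=np.linalg.norm(e)
        cc=np.array(r[0])
        # yellow ferrule tells the shoulder end
        yl=((h>20)&(h<35)&(s>110)&(v>90)).astype(np.uint8);mk=np.zeros_like(yl);cv2.drawContours(mk,[q],-1,1,-1)
        ys,xs=np.nonzero(yl&mk);Y=np.median(ray(c,np.c_[xs,ys],.016)[:,:2]*1000,0)
        if np.dot(Y-cc,e)<0:e=-e
        out.append((cc,np.degrees(np.arctan2(e[1],e[0])),r[1]))
    return out
E
python3 - <<'E'
from meas import *
lk("c1","c2",[(177.9,88.6),(430.7,97.5)],.05)
lk("b1","b2",[(201.6,131.6),(351.6,82.6)],.043)
lk("b1","b2",[(213,150.5),(351.6,106.3)],.018)
lk("b1","b2",[(201.6,96.3),(254.2,79),(284.2,69),(320.5,56.8)],.043)
for n in("k1","k2"):
    for r in knives(np.load(f"pics/{n}.npz")):print(n,r)
E
```

```text
c1 (177.9, 88.6) [176.2  87.8] [1] tri [519.7 160.6  49.9] plane [519.5 160.5  50. ]
c1 (430.7, 97.5) [430.3  96.7] [1] tri [ 508.9 -164.6   45.1] plane [ 508.6 -162.4   50. ]
b1 (201.6, 131.6) [199.8 131.6] [1] tri [506.  453.5  34.2] plane [507.1 451.3  43. ]
b1 (351.6, 82.6) [351.7  81.7] [1] tri [562.2 277.1  30.9] plane [560.5 279.6  43. ]
b1 (213, 150.5) [211.5 149.9] [1] tri [483.8 445.6  12.1] plane [484.4 444.3  18. ]
b1 (351.6, 106.3) [352.  104.9] [1] tri [537.5 272.6  18.3] plane [537.5 272.5  18. ]
b1 (201.6, 96.3) [200.7  97.3] [1] tri [544.6 448.9  38.1] plane [544.4 447.8  43. ]
b1 (254.2, 79) [253.4  79.3] [1] tri [563.3 388.6  39.8] plane [563.1 388.3  43. ]
b1 (284.2, 69) [286.2  68.2] [1] tri [575.  352.2  38.1] plane [574.4 352.2  43. ]
b1 (320.5, 56.8) [320.4  56.4] [1] tri [586.8 314.6  39. ] plane [586.2 315.1  43. ]
k1 (array([ 427.53085327, -331.44000244]), np.float32(-88.10218), (28.215824127197266, 97.82164001464844))
k1 (array([ 559.47369385, -365.69702148]), np.float32(-84.9662), (30.982158660888672, 98.54984283447266))
k2 (array([ 426.60964966, -331.50408936]), np.float32(-86.641075), (28.12750816345215, 97.959228515625))
k2 (array([ 558.62615967, -365.72210693]), np.float32(-84.174286), (31.144115447998047, 98.09728240966797))
```

```bash
cat > job.py <<'E'
from meas import *
D=np.radians
cy=D(-1.93);CX=np.array([np.cos(cy),np.sin(cy)]);CY=np.array([-np.sin(cy),np.cos(cy)]);CC=np.array([.572,-.0029])
bay=[CC+s*.106*CY for s in(1,0,-1)]
def view(p,n=None):
    q=solve_ik(np.array(p),down(np.pi/2 if Ro.from_quat(down(np.pi/2)).as_matrix()[0,0]>.9 else -np.pi/2))
    move_joints(q);c=camera("wrist")
    if n:save(c,n);np.savez("pics/"+n,**c)
    return c
def panels(c,z=.01):
    h,s,v=cv2.split(cv2.cvtColor(c["image"],cv2.COLOR_RGB2HSV))
    m=((((h<8)|(h>172))&(s>150)&(v>60))|((h>105)&(h<130)&(s>100))).astype(np.uint8)*255;m[290:]=0
    out=[]
    for q in cv2.findContours(cv2.morphologyEx(m,cv2.MORPH_CLOSE,np.ones((7,7))),0,2)[0]:
        if cv2.contourArea(q)<300:continue
        r=cv2.minAreaRect(ray(c,q[:,0],z)[:,:2].astype(np.float32)*1000)
        if not(34<min(r[1])<46 and 66<max(r[1])<78):continue
        a=r[2]+(0 if r[1][0]<r[1][1] else 90)
        out.append((np.array(r[0])/1000,a%180))
    return out
def lin(p,**k):return movel(np.array([*p],float),**k)
def panel(b,home=(.40,0,.30)):
    ps=[p for p in panels(view(home)) if p[0][0]<.51]
    ps.sort(key=lambda p:np.linalg.norm(p[0]-bay[b]))
    (x,y),a=ps[0];print("panel",x.round(4),y.round(4),round(a,1),"of",len(ps))
    gripper_to(.85);aa=go((x,y,.10),D(a));lin((x,y,.002),speed=.12,force_limit=15)
    gripper_to(.3,grip_force=30);w=current_width();lin((x,y,.13),speed=.2)
    print("grip",round(w,3),round(current_width(),3),current_finger_force())
    if current_width()<.5:return print("MISSED")
    t=aa+(cy+np.pi/2-D(a));B=bay[b]
    movel(np.array([*B,.13]),rot=down(t),speed=.2)
    print("carried",round(current_width(),3))
    print("touch",lin((*B,.010),speed=.1,force_limit=8),current_eef_pos().round(4))
    gripper_to(.66);lin((*B,.13),speed=.2);print("t",current_time())
E
python3 - <<'E'
from job import *
panel(0)
c=view((.40,0,.30),"p0");print(panels(c,.016))
E
```

```text
panel 0.4415 0.1478 84.6 of 3
grip 0.552 0.548 29.900808334350586
carried 0.548
touch False [0.5762 0.1031 0.0107]
t 21.5583
[(array([ 0.42168231, -0.03103673]), 70.88738250732422), (array([ 0.44287735, -0.14453862]), 112.26441764831543), (array([0.57556915, 0.10192328]), 87.0316162109375)]
```

View pics/p0.png

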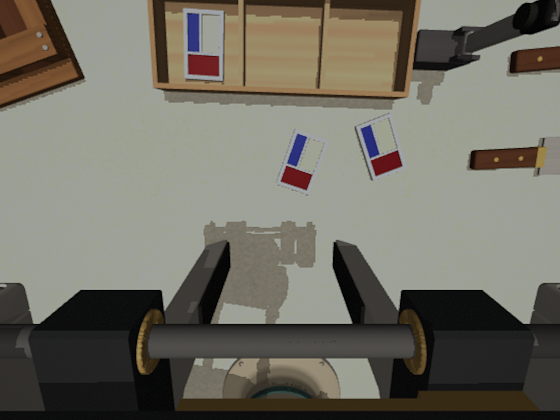

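Panel0 lies flat in bay0 at (204,45), centred. I'll do the others.

```bash
python3 - <<'E'
from job import *
panel(1);panel(2)
c=view((.44,0,.30),"p2");print(panels(c,.016))
c=view((.38,-.38,.22),"k3")
print(knives(c))
E
```

```text
panel 0.4209 -0.0314 70.9 of 2
grip 0.545 0.55 29.999760389328003
carried 0.546
touch False [ 0.5726 -0.003   0.0106]
t 33.0167
panel 0.4424 -0.1465 111.7 of 1
grip 0.547 0.553 29.9995020031929
carried 0.547
touch False [ 0.569  -0.109   0.0107]
t 42.7667
[(array([ 0.57179773, -0.0039758 ]), 89.35275268554688), (array([ 0.5766875 , -0.13102336]), 91.34042477607727), (array([0.57586884, 0.10189388]), 86.9151840209961)]
[(array([ 427.18374634, -331.33035278]), np.float32(-87.3855), (28.151954650878906, 97.64778900146484)), (array([ 558.64306641, -365.77615356]), np.float32(-84.20893), (31.040800094604492, 98.41127014160156))]
```

View pics/p2.png

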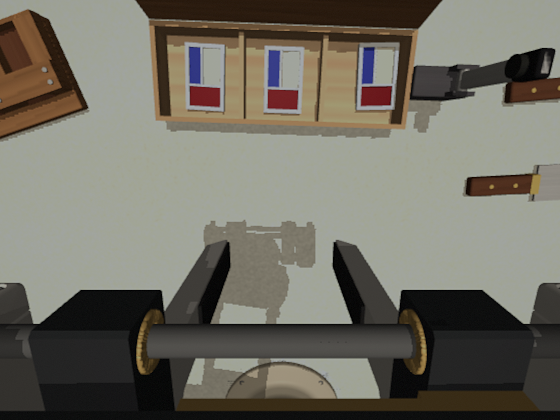

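All three panels are in their compartments. The bay2 one has shifted toward the -y wall, centre about (377,76), but is inside and the same apparent size. Next are the knives.

```bash
cat >> job.py <<'E'
BY=D(17.35);BX=np.array([np.cos(BY),np.sin(BY)])
mouth={"broad":np.array([.5204,.4081]),"narrow":np.array([.5470,.3229])}
GB=.030  # grip behind shoulder
def pickknife(name,ks):
    ks=sorted(ks,key=lambda r:r[0][0]);r=ks[0] if name=="broad" else ks[-1]
    k=D(r[1]);e=np.array([np.cos(k),np.sin(k)]);g=r[0]/1000+(.05-GB)*e
    print(name,r[0].round(1),round(float(r[1]),1))
    gripper_to(.6);best=None
    for aa in(k+np.pi/2,k-np.pi/2):
        t=aa+BY-k;q0=solve_ik(np.array([*g,.1]),down(aa));q1=solve_ik(np.array([*(mouth[name]-BX*.14),.1]),down(t))
        if q0 is None or q1 is None:continue
        m=max(abs(q0[5]),abs(q1[5]))
        if best is None or m<best[0]:best=(m,q0,q1,aa,t)
    _,q0,_,aa,t=best
    move_joints(q0);lin((*g,.003),speed=.12,force_limit=15)
    gripper_to(.1,grip_force=45);lin((*g,.20),speed=.15)
    print("grip",round(current_width(),3),current_finger_force(),current_time())
    m=t-(t-aa)*.5
    move_to(np.array([.36,.0,.24]),down(m))
    G=mouth[name]-BX*(.11+GB)
    move_to(np.array([*G,.12]),down(t));lin((*G,.0225),speed=.12)
    print("at slot",round(current_width(),3),current_eef_pos().round(4),current_time())
E
python3 - <<'E'
from job import *
c=view((.38,-.38,.22));pickknife("broad",knives(c))
c=camera("wrist");save(c,"s1");np.savez("pics/s1",**c);d=camera("scene");save(d,"s1s")
a=cv2.imread("pics/s1.png");b=cv2.imread("pics/s1s.png")[80:240,290:490]
cv2.imwrite("pics/s1m.png",np.hstack([cv2.resize(a,(400,300)),cv2.resize(b,(375,300))]))
E
```

```text
broad [ 427.6 -331.3] -88.0
grip 0.292 44.94552791118622 50.2417
at slot 0.291 [0.3874 0.3666 0.0231] 54.0
```

View pics/s1m.png

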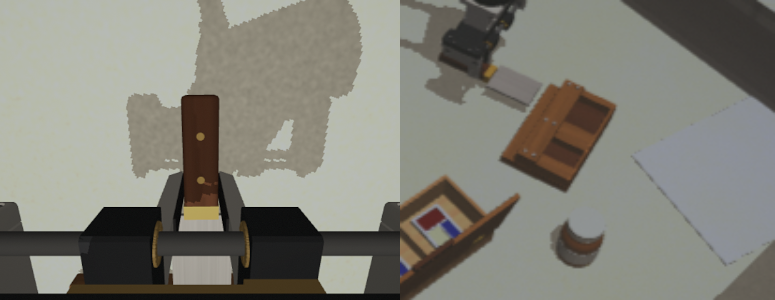

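The broad knife is held straight, level with the broad slot. Now I'll insert it.

```bash
cat >> job.py <<'E'
def insert(name,s=-.006):
    z=current_eef_pos()[2];M=mouth[name]
    hit=lin((*(M-BX*(GB+s)),z),speed=.06,force_limit=14)
    p=current_eef_pos();print("hit",hit,"shoulder gap mm",((M-p[:2])@BX*1000-GB*1000).round(1),"w",round(current_width(),3),"F",np.round(current_force(),1),current_time())
E
python3 - <<'E'
from job import *
insert("broad")
d=camera("scene");save(d,"s2");c=camera("top");save(c,"s2t")
b=cv2.imread("pics/s2.png")[80:240,290:490];a=cv2.imread("pics/s2t.png")[160:280,70:220]
cv2.imwrite("pics/s2m.png",np.hstack([cv2.resize(a,(375,300)),cv2.resize(b,(375,300))]))
E
```

```text
hit False shoulder gap mm -2.7 w 0.291 F [-4.8 -1.5  1.4] 56.1833
```

View pics/s2m.png

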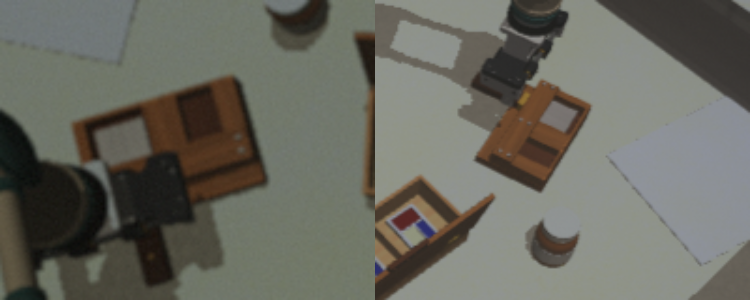

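The blade lies inside the broad channel with the yellow shoulder near the face. I'll push a little more to confirm it is home, then release and look.

```bash
cat >> job.py <<'E'
def finish(n):
    p=current_eef_pos();gripper_to(.6);lin((p[0],p[1],.20),speed=.2)
    c=view((.36,.38,.20),n);save(c,n);cv2.imwrite(f"pics/{n}z.png",cv2.resize(cv2.imread(f"pics/{n}.png")[0:290,130:430],None,fx=2,fy=2));print(current_time())
E
python3 - <<'E'
from job import *
insert("broad",-.014);dwell(.2);print(np.round(current_force(),1),current_eef_pos())
finish("f1")
E
```

```text
hit True shoulder gap mm -2.5 w 0.289 F [-2.  -0.4  3.1] 56.4917
[-0.6  0.5  3.3] [0.49414423 0.39965005 0.02172273]
61.4083
```

View pics/f1z.png

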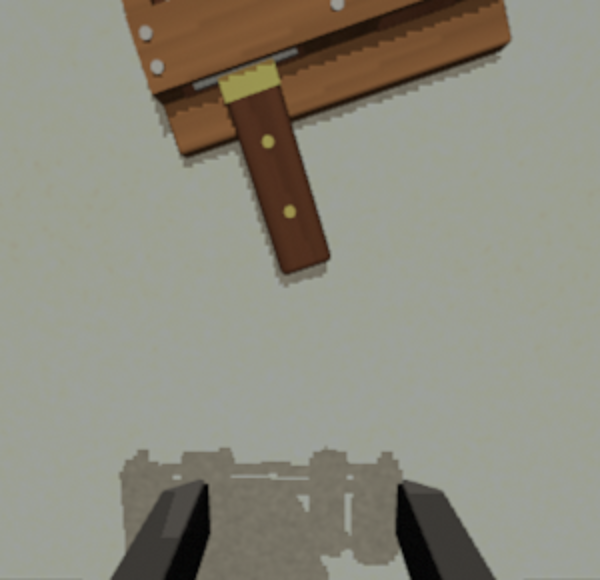

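```bash
python3 - <<'E'
from job import *
c=np.load("pics/f1.npz")
f=lambda x,y,z:((ray(c,(130+x/2,y/2),z)[0][:2]-mouth["broad"])@BX*1000).round(1)
print("ferrule top front at z34/36:",f(248,72,.034),f(248,72,.036),"blade sliver far edge z.031:",f(246,67,.031),f(220,75,.031),"face bottom/ledge line z.018",f(180,98,.018),"bridge top front edge z.043",f(160,96,.043),f(330,40,.043))
print("handle end z .034",f(304,266,.034))
E
```

```text
ferrule top front at z34/36: -2.9 -3.4 blade sliver far edge z.031: 0.3 0.7 face bottom/ledge line z.018 0.1 bridge top front edge z.043 -2.4 -3.7
handle end z .034 -99.2
```

```bash
cat >> job.py <<'E'
def push(name,n):
    gripper_to(0.0);M=mouth[name];a=M-BX*.125
    go((*a,.10),BY);lin((*a,.024),speed=.12)
    print("hit",lin((*(M-BX*.085),.024),speed=.03,force_limit=12),"tip to mouth mm",((M-current_eef_pos()[:2])@BX*1000).round(1),np.round(current_force(),1))
    lin((*a,.024),speed=.1);lin((*a,.2),speed=.2);finish(n)
E
python3 - <<'E'
from job import *
push("broad","f2")
c=np.load("pics/f2.npz");cv2.imwrite("pics/f2z.png",cv2.resize(cv2.imread("pics/f2.png")[0:150,170:320],None,fx=4,fy=4))
E
```

```text
hit True tip to mouth mm 112.0 [ 0.  -0.3 -0.4]
69.8667
```

View pics/f2z.png

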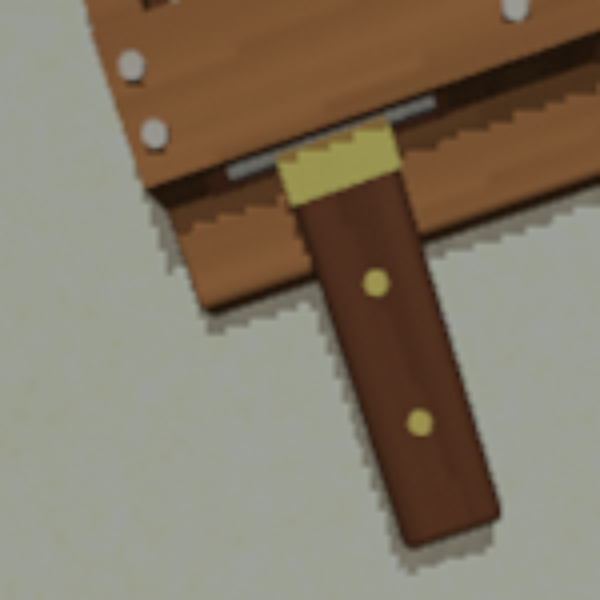

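```bash
python3 - <<'E'
from job import *
c=np.load("pics/f2.npz")
f=lambda x,y,z:((ray(c,(170+x/4,y/4),z)[0][:2]-mouth["broad"])@BX*1000).round(1)
print("cam",(-c["R"].T@c["t"]).round(3))
print("bridge edge z43",f(150,188,.043),f(500,68,.043))
print("wing lower z28",f(232,180,.028),f(435,108,.028),"wing upper",f(228,169,.028),f(433,96,.028))
print("ferrule front z34",f(278,165,.034),f(388,122,.034))
print("ledge front z18 (should be -25)",f(208,310,.018),f(595,182,.018))
print("handle end z34",f(415,546,.034),f(498,515,.034))
E
```

```text
cam [0.435 0.379 0.38 ]
bridge edge z43 -0.8 -1.3
wing lower z28 -1.3 -1.0 wing upper 1.4 1.7
ferrule front z34 -3.0 -2.0
ledge front z18 (should be -25) -26.3 -27.1
handle end z34 -100.1 -99.0
```

After bias correction the blade's shoulder edge sits at the face (about 0 mm), so the broad knife is home. Next is the narrow knife.

```bash
python3 - <<'E'
from job import *
c=view((.42,-.40,.22));k=knives(c);print(len(k));pickknife("narrow",k)
insert("narrow",-.014);print(np.round(current_force(),1))
insert("narrow",-.014);finish("f3")
cv2.imwrite("pics/f3z.png",cv2.resize(cv2.imread("pics/f3.png")[0:150,170:370],None,fx=4,fy=4))
E
```

```text
1
narrow [ 560.6 -365.6] -85.7
grip 0.294 44.99910235404968 77.1917
at slot 0.293 [0.4141 0.2813 0.0232] 80.95
hit True shoulder gap mm -2.3 w 0.291 F [-0.7  0.4  0. ] 82.75
[-0.7  0.4  0. ]
hit True shoulder gap mm -2.7 w 0.296 F [-1.3 -0.3  5. ] 82.9583
87.7833
```

View pics/f3z.png

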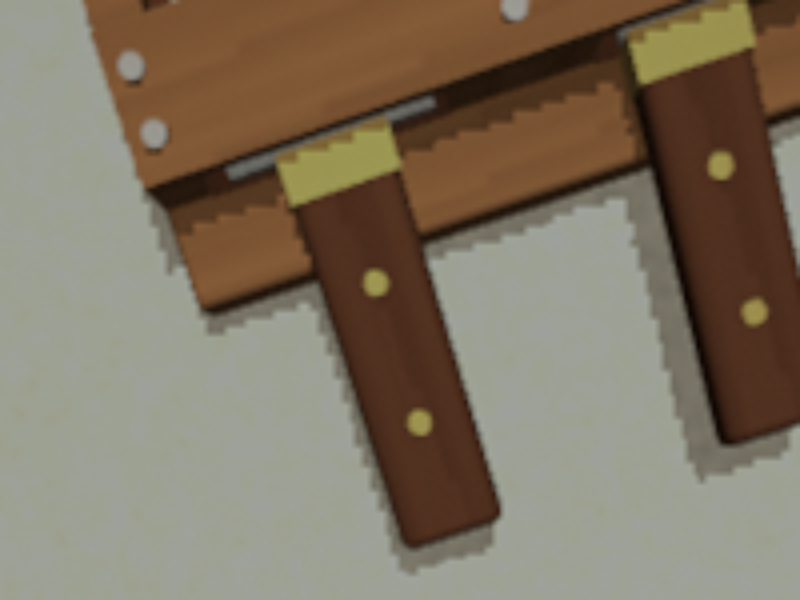

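The narrow knife is in its slot, but its wider shadow suggests the handle's rear is raised. I'll press it down gently and then nudge it.

```bash
python3 - <<'E'
from job import *
M=mouth["narrow"];a=M-BX*.075;gripper_to(0.)
go((*a,.10),BY);print(lin((*a,.030),speed=.03,force_limit=3),current_eef_pos().round(4),np.round(current_force(),1))
lin((*a,.1));push("narrow","f4")
cv2.imwrite("pics/f4z.png",cv2.resize(cv2.imread("pics/f4.png")[0:150,170:370],None,fx=4,fy=4))
E
```

```text
False [0.4755 0.3006 0.0301] [-0.  -0.5 -0.2]
hit True tip to mouth mm 111.9 [ 0.4 -0.3 -0.1]
100.1583
```

View pics/f4z.png

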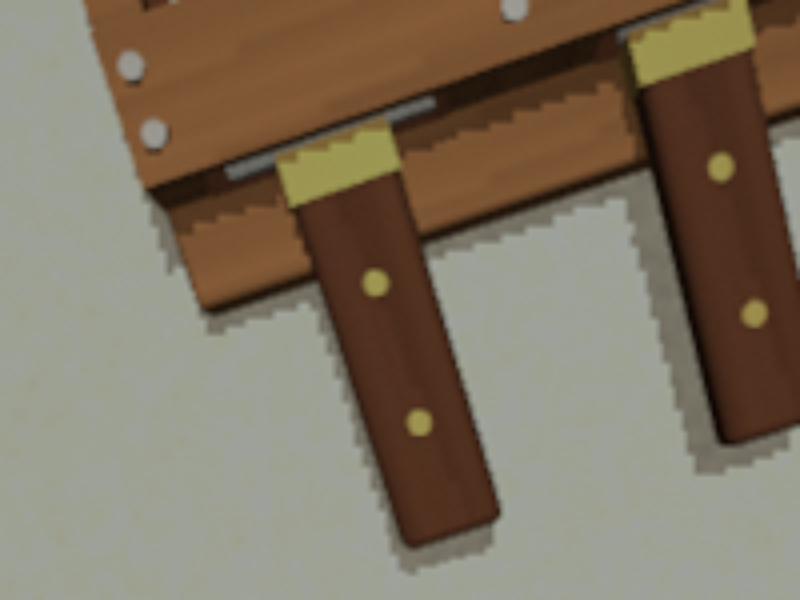

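Both knives stop at the identical reach (112 mm probe) against a hard stop, so both are home. Next I check the panels numerically, then close the lid from behind.

```bash
cat >> job.py <<'E'
H=CC+.058*CX
def arm_pt(O,dirv,zo,r,th,off,ex):
    """point at radius r, angle th (0=along dirv, level), offset off on outer side, plus finger half depth ex backwards"""
    h=r*np.cos(th)-off*np.sin(th)-ex*np.sin(th);z=zo+r*np.sin(th)+off*np.cos(th)
    return np.array([*(O+dirv*h),z])
E
python3 - <<'E'
from job import *
ps=panels(view((.44,0,.30)),.016)
for p,a in ps:d=p-CC;print((np.array([d@CX,d@CY])*1000).round(1),round(a,1))
assert len(ps)==3
gripper_to(0.)
aa=go((*(H+CX*-.13),.30),cy+np.pi/2)
movel(np.array([*(H+CX*.11),.28]),rot=down(aa),speed=.25)
s=H+CX*.11;lin((*s,.135),speed=.15,force_limit=8)
print("down",current_eef_pos().round(3))
p=arm_pt(H,-CX,.05,.095,D(80),.008,.010)
# straight push to near vertical
print(lin((*p[:2],.135),speed=.07,force_limit=25),current_eef_pos().round(3),np.round(current_force(),1))
for th in range(75,0,-15):
    p=arm_pt(H,-CX,.05,.095,D(th),.008,.010)
    b=lin(p,speed=.06,force_limit=30);print(th,b,np.round(current_force(),1))
p=arm_pt(H,-CX,.05,.095,0,.008,.0);p[2]-=.004
print(lin(p,speed=.04,force_limit=12),current_eef_pos().round(4),np.round(current_force(),1))
lin((*p[:2],.2),speed=.15);print(current_time())
c=camera("top");save(c,"l1t")
E
```

```text
[ 0.2 -1. ] 89.5
[   8.7 -127.9] 91.3
[  0.3 105.1] 87.2
down [ 0.741 -0.009  0.136]
False [ 0.631 -0.005  0.135] [ 1.1 -0.1  1.7]
75 False [-0.4 -0.2  0.5]
60 False [-0.7 -0.3  0.8]
45 False [-0.1 -0.  -0.3]
30 False [ 0.   1.2 -0.9]
15 False [ 0.1  0.1 -0.7]
True [ 0.5361 -0.0017  0.0582] [-1.7 -0.3  7.1]
111.3333
```

Lid contact at z=58.2 mm means it is shut. I press once more nearer the edge, then do the clamp.

```bash
python3 - <<'E'
from job import *
p=np.array([*(H-CX*.11),.07]);lin(p,speed=.1);print("press",lin((*p[:2],.052),speed=.03,force_limit=12),current_eef_pos().round(4));lin((*p[:2],.24),speed=.2)
O=CC-.215*CY
s=O-CY*.12
go((*s,.26),cy);lin((*s,.14),speed=.15,force_limit=8);print("down",current_eef_pos().round(3))
p=arm_pt(O,CY,.072,.085,D(80),.006,.009)
print(lin((*p[:2],.14),speed=.07,force_limit=25),current_eef_pos().round(3),np.round(current_force(),1))
for th in range(75,0,-15):
    p=arm_pt(O,CY,.072,.09,D(th),.006,.009)
    print(th,lin(p,speed=.06,force_limit=30),np.round(current_force(),1))
p=arm_pt(O,CY,.072,.095,0,.0,0)
print(lin(p,speed=.03,force_limit=12),current_eef_pos().round(4),np.round(current_force(),1))
lin((*p[:2],.22),speed=.15)
c=view((.42,-.06,.30),"e1");t=camera("top");save(t,"e1t");d=camera("scene");save(d,"e1s")
f=lambda n,y0,y1,x0,x1:cv2.resize(cv2.imread(f"pics/{n}.png")[y0:y1,x0:x1],(400,300))
cv2.imwrite("pics/e1m.png",np.vstack([np.hstack([f("e1",0,300,80,480),f("e1t",130,310,90,390)]),np.hstack([f("e1s",160,310,180,380),f("f4",0,300,80,480)])]));print(current_time())
E
```

```text
press True [ 0.5203 -0.0012  0.0582]
down [ 0.561 -0.338  0.141]
False [ 0.565 -0.218  0.14 ] [ 0.2 -0.7 -0.7]
75 False [-0.1 -0.3 -0.1]
60 False [-0.3  1.3 -0.4]
45 False [0.3 0.3 0.2]
30 False [-0.8 -0.4  0.2]
15 False [-0.4  0.2 -1.2]
True [ 0.5677 -0.125   0.0771] [-1.3  1.1  5.6]
125.2417
```

View pics/e1m.png

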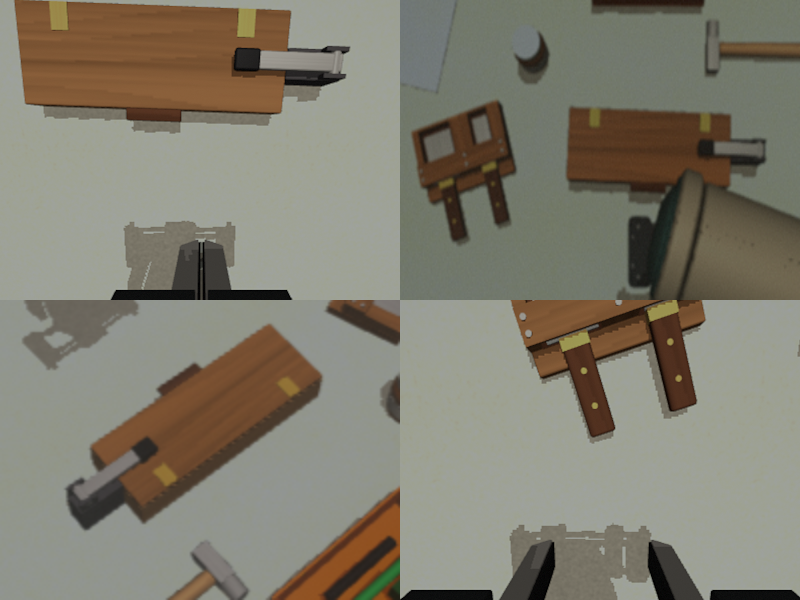

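The lid is shut with the clamp arm level across it. Both knives are in their slots, and the hammer and jar are untouched.

```bash
python3 -c "
from workcell import *
print(sign_off(),current_time())"
```

```text
the job is handed in; nothing more can be done
the job is handed in; nothing more can be done
```

I handed the job in at about 125 s: all three panels are in their compartments, the lid is shut with the clamp down on it, and both putty knives look fully home to within about 1 mm (the narrow one judged by matching the broad one's stop). The panel at the clamp end had shifted about 20 mm off centre towards the end wall, but it looked flat and inside its compartment.

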